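# Clamp a mounted specimen with the outer ring of a coaxial control

### The job

Stand the largest of the three black specimen mounts upright on the clamp's stage plate, in front of the middle of the straight fence, between it and the open clamp finger. Then turn only the outer ribbed ring of the coaxial control clockwise until the finger has pushed the mount home against the fence and nips it firmly but gently (about 6 N at the finger: under 3 N is loose, over 12 N marks the mount), and let go so that it stays clamped. Move the finger by its ring, never directly, leave the inner fine-setting knob exactly as it is set, and do not disturb anything else.

Things in the scene. Friction and masses are not known exactly. Their poses are not given: they have to be found in the camera images.
- mount: the largest specimen mount: upright black resin disc, 40 mm diameter, 26 mm high, about 80 g (varies), small steel piece showing in its top face; origin at the centre of its underside; z up along its axis. Stands on the cork board (4 mm thick), in any of three places
- small1: bystander: smallest mount, black disc 25 mm diameter, 18 mm high, on the same board; origin at the centre of its underside
- small2: bystander: middle mount, black disc 30 mm diameter, 20 mm high, on the same board; origin at the centre of its underside
- clamp: fixed clamp: dark steel stage plate 190 x 200 mm, flat top 20 mm above the table. Origin on the table, on the control's vertical axis; plate spans x -115 to +75, y -60 to +140 mm in its frame. The mount's seat lies 88 mm from the axis towards the clamp's +y. On the axis, heights above the table: finger 24 to 33, outer ring 52 to 82, inner knob 84 to 106 mm
- ring_top (a point): centre of the outer ring's top, on the control's axis, 82 mm above the table. The ring is a grey plastic cylinder with 12 upright ribs, 54 mm diameter over the ribs (48 between), 52 to 82 mm above the table. Grip its sides from above at any yaw, fingers straddling the inner knob
- ring (a joint): angle of the outer ring with its finger (rad), 0 to 1.75, grows clockwise seen from above; at t the finger points 175 degrees minus t from the clamp's +x. Starts at 0 to 0.3, stays where left. Drag 0.2 N m, plus finger force x 88 mm lever: 0.5 N m in all at 3 N, 0.7 at 6 N, 1.25 at 12 N. The bar is stiff: force climbs from 0 to 12 N within about 0.03 rad once the mount is home; about 2 N stays after release
- finger: the clamp finger: straight steel bar fixed to the outer ring, 8 mm wide, reaching 108 mm from the control's axis, 24 to 33 mm above the table; its origin lies on the control's axis at table height and its +x points along the bar
- inner (a joint): angle of the inner fine-setting knob (rad), grows clockwise; it turns very easily (0.006 N m) and starts anywhere from -1 to 1; it must not turn by more than 0.15 rad
- inner_pointer (a point): tip of the small pointer of the inner knob, 16 mm from the axis, 92 mm above the table. The inner knob is bare aluminium, 22 mm diameter, 84 to 106 mm above the table
- fence: adjustable fence fixed on the stage plate: straight upright steel bar, 64 mm long along its y (-32 to +32), 18 mm high, 10 mm thick (its x +20 to +30 mm), with a low foot behind it out to x +42 mm. Each time it is set elsewhere along its x, within 16 mm. Its axes are parallel to the clamp's; the clamp finger pushes towards its +x
- seat (a point): origin of the fence, on the plate top 20 mm above the table: the centre of the mount's underside comes here when the mount touches the middle of the fence
- loupe: bystander: black loupe, 38 mm diameter, 42 mm high; origin at the centre of its underside
- bottle: bystander: white bottle, 56 mm diameter, 130 mm high; origin at the centre of its underside
- jar: bystander: amber jar, 60 mm diameter, 60 mm high; origin at the centre of its underside
- dish: bystander: white dish, 80 mm diameter, 16 mm high; origin at the centre of its underside
There are look-alikes about, which are no part of the job. Leave any blue look-alike of the mount alone.

How it is judged (in metres and radians):
On the way, in this order (a step that is already met when the one before it is completed fails the run):
1. the large mount stands on the stage plate in front of the fence (within 40 mm, and 20 mm of its middle), let go (x of mount in the frame of seat between -0.04 and 0.0025 m and y of mount in the frame of seat between -0.02 and 0.02 m and z of mount in the frame of seat below 0.003 m and angle between mount's own z axis and vertical below 0.08 rad and contact force between the fingers and mount below 0.05 N), for 0.2 s.
2. the finger presses the mount home against the fence with more than 3 N (x of mount in the frame of seat between -0.0025 and 0.0025 m and y of mount in the frame of seat between -0.02 and 0.02 m and z of mount in the frame of seat below 0.003 m and angle between mount's own z axis and vertical below 0.08 rad and contact force between finger and mount above 3 N), for 0.1 s.
At the end, for the whole second after the job is handed in: The large mount stands upright on the plate, within 2.5 mm of touching the fence and 20 mm of its middle, nipped by the finger (over 0.5 N), at rest and let go; the inner knob's pointer is within 3 mm, and the small mounts, loupe, bottle, jar and dish within 20 mm, of where they were (x of mount in the frame of seat between -0.0025 and 0.0025 m and y of mount in the frame of seat between -0.02 and 0.02 m and z of mount in the frame of seat below 0.003 m and angle between mount's own z axis and vertical below 0.08 rad and contact force between finger and mount above 0.5 N and contact force between the fingers and mount below 0.05 N and linear speed of mount below 0.01 m/s and distance of inner_pointer from where it was at the start of the episode below 0.003 m and distance of each of small1, small2, loupe, bottle, jar, dish from where it was at the start of the episode below 0.02 m).
It fails at once if the finger presses the mount with more than 12 N (contact force between finger and mount above 12 N).
It fails at once if the inner knob is turned (pointer moved over 3 mm) (distance of inner_pointer from where it was at the start of the episode above 0.003 m).
It fails at once if the clamp finger is pushed directly with the gripper (over 3 N) (contact force between any of the fingers, the arm and finger above 3 N).
It fails at once if another mount, the loupe, bottle, jar or dish is moved by more than 20 mm (distance of any of small1, small2, loupe, bottle, jar, dish from where it was at the start of the episode above 0.02 m).
It also fails if it takes over 64 s, if anything falls off the work surface, if the arm or the gripper's body presses on something with over 40 N, if the wrist force passes 120 N, or if a joint passes its speed limit or range.

### The arm

A 6-joint arm with a two-finger parallel gripper is mounted at the origin on the work surface. World frame = base frame: x ahead of the robot, y to its left, z up, the work surface at z = 0. Lengths are in m, angles in degrees, forces in N, time in s.
With the tool pointing down it reaches from about 0.3 to 0.825 m from the base axis. Payload 5.4 kg.
Tool frame: the origin (TCP) lies midway between the tips of the shut fingers; the grasp point (between the pads) lies 19 mm behind it (grip_point_offset is the distance from the TCP to the grasp point, in m); z points along the fingers, y is the direction in which the jaws open and shut (so a half turn about z gives the same grasp; the last joint's range is limited). The gripper opens to 92 mm and grips with 3 to 60 N. Pads are 20 mm wide; open, the fingers measure 128 mm over their backs; the gripper's body (75 mm by 189 mm) begins 69 mm behind the grasp point.
Start: joints at [-80.22, 9.076, 91.501, -0, 79.423, -12.038], TCP at [0.214, -0.534, 0.215] pointing down, gripper open.
Joint ranges: [-166.64, 166.64], [-54.1, 131.32], [10.49, 154.53], [-73.88, 253.88], [9.74, 151.15], [-171.62, 171.62]. Speed limits (degrees/s): [147.25, 147.25, 180, 180, 180, 180].

### API

Orientations are given as a 3x3 rotation matrix whose columns are the frame's x, y, z axes.
In Python, from plant import observe, get_image, camera_params, sign_off, grip_point_offset gives the robot as it stands.
- The arm moves only by the tool step_arm, never from a script. Its argument "rows" is a list of rows, each an object of numbers: "rx", "ry", "rz": the turn, a rotation vector about the tool's x, y, z in degrees; "x", "y", "z": the shift along the tool's x, y, z in cm; "hand": the opening, from 0 (shut) to 1 (fully open). A call has 1 to 20 rows; each row is the pose to reach, as a shift and turn from the pose commanded when the call began, along the tool's axes at that moment; what a row does not reach only later rows make up. A row lasts 1/8 s, in which the tool goes at most 62.5 mm and 10.7 degrees, less where a joint would pass 70% of its speed; a pose out of reach is approached as far as the arm can. A call with a gripper value outside its range is refused whole. The fingers move at their own pace and stop on an object; "grip_force" is the grip in N (left out, the last holds). Time passes only in rows, so rows that repeat a pose let the fingers close. It gives the time, the measured TCP pose, the force and the opening at its end, in the units of the state.
- observe(): the state, without advancing time (a new reading comes with each control period).
- get_image(name): name is "scene" or "side" or "wrist"; returns the picture (384x512x3 uint8, red, green, blue); there is no depth.
- camera_params(name): a dict with "K" (3x3 intrinsics, pixels), "dist_coeffs" ([k1, k2, p1, p2, k3] as OpenCV has them; the pictures are not rectified), "extrinsics" (4x4, takes a point from camera to world coordinates); the wrist camera has in their place "mount" (4x4, takes a point from camera to tool coordinates, whose origin is the TCP and whose axes are the flange's). Camera axes: x right, y down, z forward; pixel columns grow to the right and rows downward; lengths in m; the calibration is good to about 2 mm. A picture is of the moment at which its call begins: read the wrist's pose just before it. camera_params takes no time and is no camera call.
- sign_off(): hands the job in, once; it reports no verdict.
The state is a dict: "time_s": time; "joint_positions": joint angles; "qvel": joint speeds; "tau": joint torques, N m; "tcp_pos": TCP position; "tool_rot": TCP orientation; "wrist_force": force on the tool from outside, world axes, zero at the start; "moment": the same for the moment, N m; "gripper_width": finger opening in m.
Only numpy, scipy, OpenCV 4.12 (cv2) and the standard library are available. Lean on these libraries where they do the work, as an engineer would, in place of code of your own. Each camera call takes 0.05 s, during which the arm holds its last target. There are 200 camera calls.

## Working session

There is one attempt and no reset: what is moved stays moved. The work goes in short steps, Python scripts to look and compute and a tool call to move; the robot and the scene stay as the last step left them, time stands still between calls to the robot, and variables do not carry over. Pictures are saved under pics/ and viewed, about 8 in all and at most 12, crops included, and the job is handed in when it is done.

Besides the shell and the picture viewer there is one more tool, called by a JSON object that holds its "method" and its "body". step_arm: Moves the arm, as the interface text tells. Its arguments: {"type":"object","properties":{"rows":{"type":"array"},"grip_force":{"type":"number"}},"required":["rows"]}

```bash
ls; mkdir -p pics; cat > h.py <<'E'
import numpy as np, cv2
from plant import *
def save(n,img): cv2.imwrite('pics/'+n+'.png',img[:,:,::-1])
def cam(name,obs=None):
    p=camera_params(name); K=np.array(p['K']);d=np.array(p['dist_coeffs'],float)
    if name=='wrist':
        o=obs; T=np.eye(4);T[:3,:3]=np.array(o['tool_rot']);T[:3,3]=o['tcp_pos']
        E=T@np.array(p['mount'])
    else: E=np.array(p['extrinsics'])
    return K,d,E
def ray(c,px):
    K,d,E=c
    u=cv2.undistortPoints(np.array([[px]],float),K,d)[0,0]
    v=E[:3,:3]@np.array([u[0],u[1],1]);return E[:3,3],v/np.linalg.norm(v)
def onz(c,px,z):
    o,v=ray(c,px);return o+v*(z-o[2])/v[2]
def tri(*obs):
    A=0;b=0;R=[ray(c,p) for c,p in obs]
    for o,v in R:
        P=np.eye(3)-np.outer(v,v);A=A+P;b=b+P@o
    x=np.linalg.solve(A,b);return x,[np.linalg.norm(np.cross(x-o,v)) for o,v in R]
def proj(c,X):
    K,d,E=c;Ei=np.linalg.inv(E)
    return cv2.projectPoints(np.array(X,float).reshape(-1,3),cv2.Rodrigues(Ei[:3,:3])[0],Ei[:3,3],K,d)[0][:,0]
E
python3 - <<'E'
from h import *
o=observe();print(o, grip_point_offset)
a=get_image('scene');b=get_image('side');w=get_image('wrist')
for n,i in zip(('scene','side','wrist'),(a,b,w)): np.save(n,i)
save('scene',cv2.resize(a,(800,600),interpolation=cv2.INTER_CUBIC));save('side',cv2.resize(b,(800,600),interpolation=cv2.INTER_CUBIC))
for n in('scene','side'):
  print(np.round(cam(n)[2],3).tolist())
E
```

```text
pics
{'time_s': 0.0, 'joint_positions': array([-8.02192256e+01,  9.11214107e+00,  9.15721219e+01,  3.30418075e-04,
        7.94233465e+01, -1.20385418e+01]), 'qvel': array([-0.05768017, -0.07867215,  0.08424427,  0.01345947, -0.04772972,
        0.04856893]), 'tau': array([-2.50756530e-04, -3.85573733e+01, -3.22105336e+01,  7.00703915e-02,
        3.78866249e-02, -1.28612051e-04]), 'tcp_pos': array([ 0.21358273, -0.53318276,  0.21362437]), 'tool_rot': array([[ 9.28361032e-01,  3.71679560e-01, -3.13469563e-04],
       [ 3.71679480e-01, -9.28359271e-01,  1.85180322e-03],
       [ 3.97265029e-04, -1.83565215e-03, -9.99998236e-01]]), 'wrist_force': array([-0.03909878,  0.30949753,  0.54645509]), 'moment': array([-0.03910238, -0.01992593, -0.03184016]), 'gripper_width': 0.09191981123678092} 0.0187
[[-0.83, 0.339, -0.443, 0.922], [0.557, 0.472, -0.683, 0.594], [-0.023, -0.814, -0.581, 0.595], [0.0, 0.0, 0.0, 1.0]]
[[0.944, -0.262, 0.202, 0.336], [-0.331, -0.715, 0.616, -0.674], [-0.017, -0.648, -0.762, 0.869], [0.0, 0.0, 0.0, 1.0]]
```

View pics/scene.png

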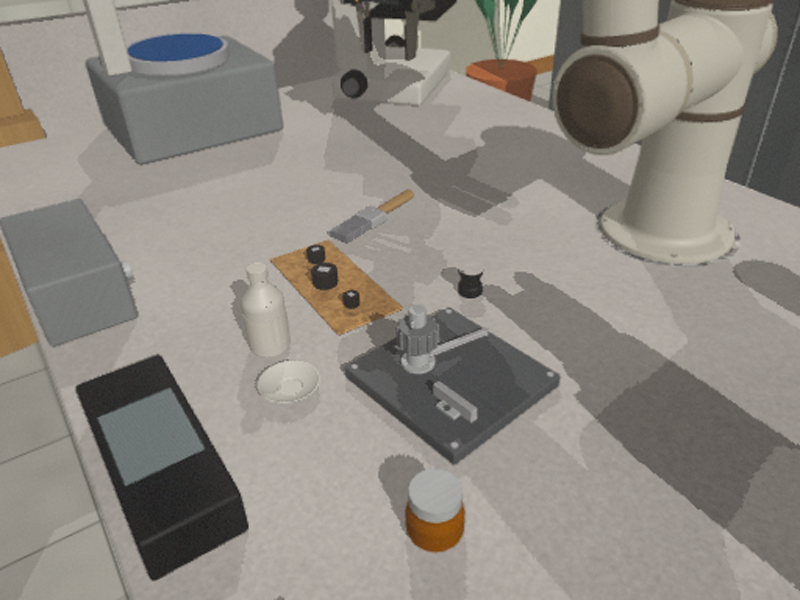

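View pics/side.png

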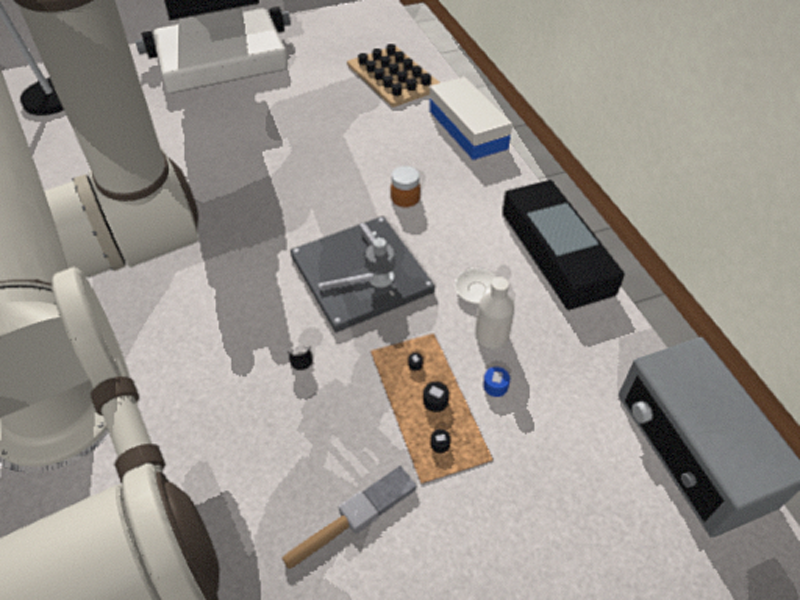

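The scene picture shows the board with three black mounts, the largest in the middle, at (324,275) in scene and (436,395) in side. The clamp is at about (450,380) in scene and (362,270) in side. The blue look-alike is at (497,381) in side. I'll enlarge both.

```bash
python3 - <<'E'
import numpy as np,cv2
a=np.load('scene.npy');b=np.load('side.npy')
def c(i,x,y,w,h,s): 
    return cv2.resize(i[y:y+h,x:x+w],None,fx=s,fy=s,interpolation=cv2.INTER_CUBIC)
top=np.hstack([c(a,216,190,100,75,4),c(a,270,225,100,75,4)])
A=c(a,214,185,150,115,5.3)[:, :795]
B=c(b,180,130,110,85,5); 
cv2.imwrite('pics/c1.png',A[:600,:,::-1])
C=np.zeros((600,800,3),np.uint8)
B=c(b,182,134,100,80,4);C[:320,:400]=B
D=c(b,236,210,80,100,4);C[:400,400:720]=D
F=c(a,170,145,90,70,4);C[320:600,:360]=F
cv2.imwrite('pics/c2.png',C[:,:,::-1])
E
```

```text
(no output)
```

View pics/c1.png

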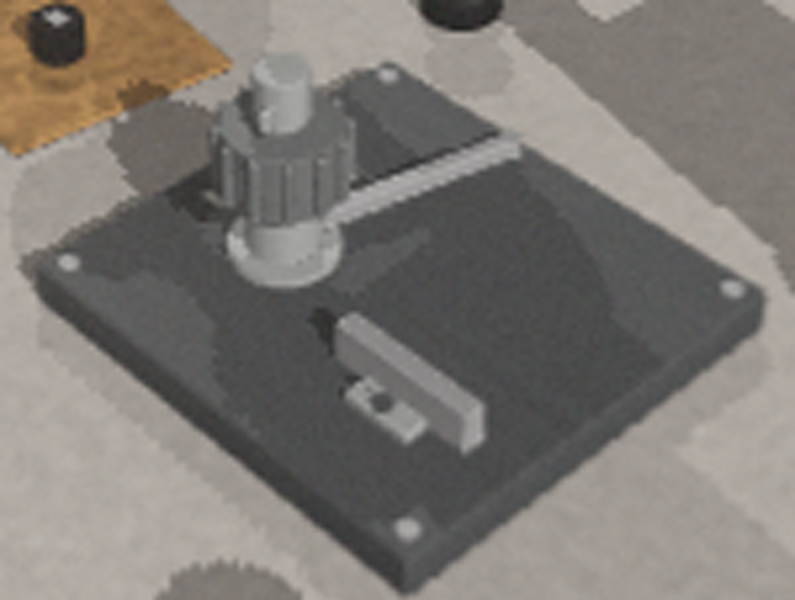

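View pics/c2.png

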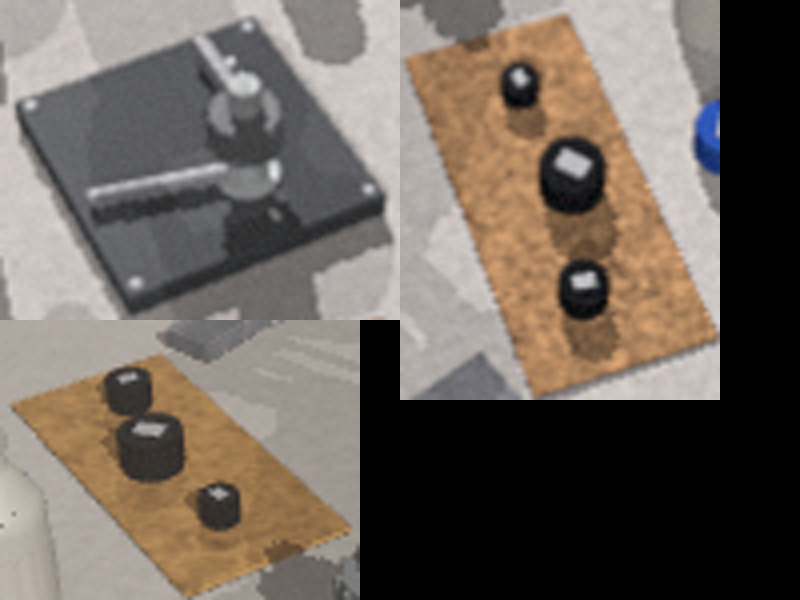

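```bash
python3 - <<'E'
from h import *
a=cam('scene');b=cam('side')
s=lambda x,y:(214+(x+.5)/5.3-.5,185+(y+.5)/5.3-.5)
d=lambda x,y:(182+(x+.5)/4-.5,134+(y+.5)/4-.5)
m=lambda x,y:(170+(x+.5)/4-.5,145+(y-320+.5)/4-.5)
e=lambda x,y:(236+(x-400+.5)/4-.5,210+(y+.5)/4-.5)
P={'scr+x-y':(s(68,262),d(368,188)),'scr++':(s(407,529),d(248,27)),'scr-+':(s(732,289),d(30,104)),'scr--':(s(388,75),d(136,283)),
'knob':(s(281,68),d(245,86)),'ringtop':(s(285,128),d(245,113)),'fence_far':(s(476,407),d(200,40)),'fence_near':(s(348,320),d(233,74)),'fingertip':(s(519,146),d(92,193)),
'mount':(m(151,432),e(573,163)),'small1':(m(220,493),e(520,76)),'small2':(m(128,376),e(584,280))}
for k,(p,q) in P.items():
    x,r=tri((a,p),(b,q)); print(k,np.round(x*1000,1),np.round(np.array(r)*1000,1))
E
```

```text
scr+x-y [627.3  14.   21.6] [0.7 0.7]
scr++ [602.3 191.5  20. ] [1.5 1.5]
scr-+ [433.9 169.2  21.3] [1. 1.]
scr-- [458.7  -9.6  21.5] [1.5 1.5]
knob [555.8  53.2 105.9] [1.6 1.6]
ringtop [555.7  55.1  79.5] [1.5 1.5]
fence_far [560.3 173.7  37. ] [2. 2.]
fence_near [572.1 122.5  45.5] [1.8 1.8]
fingertip [451.4  66.7  29.8] [1.4 1.4]
mount [ 557.2 -196.5   29.4] [1.3 1.3]
small1 [ 551.5 -124.8   23.4] [1.4 1.4]
small2 [ 535.9 -267.1   26. ] [1.1 1.1]
```

```bash
python3 - <<'E'
from h import *
a=cam('scene');b=cam('side')
f=lambda x,y:(x*.64,y*.64)
print('bottle top',tri((a,f(257,268)),(b,f(500,284)))); print('bottle base',onz(a,f(269,346),0),onz(b,f(493,337),0))
print('dish',onz(a,f(289,375),.016),onz(b,f(479,287),.016)); print('loupe',tri((a,f(470,270)),(b,f(301,348)))) 
o=observe();R=np.array(o['tool_rot']);p=np.array(o['tcp_pos'])
print(R.T@(np.array([.557,-.1965,.16])-p)*100)
E
```

```text
bottle top (array([ 0.68933173, -0.11280363,  0.12839038]), [np.float64(0.0015716790143403588), np.float64(0.001571679014340677)])
bottle base [ 0.69110971 -0.11145755  0.        ] [ 6.92249383e-01 -1.16400639e-01 -1.11022302e-16]
dish [ 0.70061166 -0.02417825  0.016     ] [ 0.70822304 -0.02207     0.016     ]
loupe (array([ 0.38617313, -0.0553567 ,  0.0370635 ]), [np.float64(0.0037579405569589533), np.float64(0.0037579405569589286)])
[ 44.39905505 -18.49922552   5.42443419]
```

{"method": "step_arm", "body": {"rows": [{"x": 44.4, "y": -18.5, "z": 3.4, "rz": -62, "hand": 1}, {"x": 44.4, "y": -18.5, "z": 3.4, "rz": -62, "hand": 1}, {"x": 44.4, "y": -18.5, "z": 3.4, "rz": -62, "hand": 1}, {"x": 44.4, "y": -18.5, "z": 3.4, "rz": -62, "hand": 1}, {"x": 44.4, "y": -18.5, "z": 3.4, "rz": -62, "hand": 1}, {"x": 44.4, "y": -18.5, "z": 3.4, "rz": -62, "hand": 1}, {"x": 44.4, "y": -18.5, "z": 3.4, "rz": -62, "hand": 1}, {"x": 44.4, "y": -18.5, "z": 3.4, "rz": -62, "hand": 1}, {"x": 44.4, "y": -18.5, "z": 3.4, "rz": -62, "hand": 1}, {"x": 44.4, "y": -18.5, "z": 3.4, "rz": -62, "hand": 1}, {"x": 44.4, "y": -18.5, "z": 3.4, "rz": -62, "hand": 1}, {"x": 44.4, "y": -18.5, "z": 3.4, "rz": -62, "hand": 1}]}}

```text
invalid input at $.rows[0]: expected keys rx, ry, rz, x, y, z, hand
```

```bash
python3 - <<'E'
from h import *
o=observe();w=get_image('wrist');c=cam('wrist',o)
print(o['time_s'],o['tcp_pos'],o['tool_rot'],o['moment'],o['wrist_force'])
print(proj(c,[.557,-.1965,.0295]))
import pickle;pickle.dump((o,w),open('w1.pkl','wb'))
save('w1',cv2.resize(w,(800,600),interpolation=cv2.INTER_CUBIC))
E
```

```text
0.15 [ 0.21359014 -0.53333846  0.2138676 ] [[ 9.28361062e-01  3.71679504e-01 -2.92270311e-04]
 [ 3.71679532e-01 -9.28360016e-01  1.41660454e-03]
 [ 2.55190802e-04 -1.42375139e-03 -9.99998954e-01]] [-0.03140844 -0.02078884  0.01594672] [-0.268776    0.45668649  0.07528643]
[[  36.32283282 -344.08272456]]
```

View pics/w1.png

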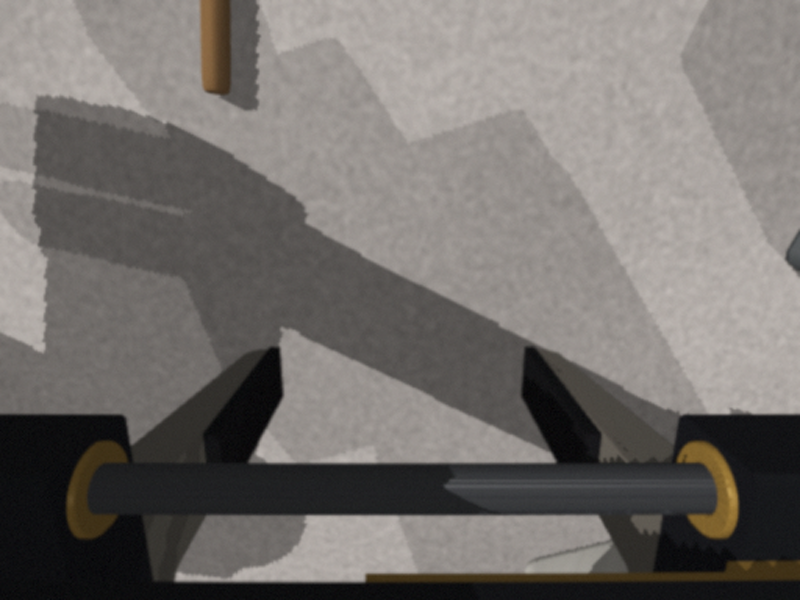

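The move was refused because every row needs all its keys, so this picture is from the start pose. It shows only bare table and the finger tips at about (280,350) and (525,350).

{"method": "step_arm", "body": {"rows": [{"x": 44.4, "y": -18.5, "z": 3.4, "rx": 0, "ry": 0, "rz": -62, "hand": 1}, {"x": 44.4, "y": -18.5, "z": 3.4, "rx": 0, "ry": 0, "rz": -62, "hand": 1}, {"x": 44.4, "y": -18.5, "z": 3.4, "rx": 0, "ry": 0, "rz": -62, "hand": 1}, {"x": 44.4, "y": -18.5, "z": 3.4, "rx": 0, "ry": 0, "rz": -62, "hand": 1}, {"x": 44.4, "y": -18.5, "z": 3.4, "rx": 0, "ry": 0, "rz": -62, "hand": 1}, {"x": 44.4, "y": -18.5, "z": 3.4, "rx": 0, "ry": 0, "rz": -62, "hand": 1}, {"x": 44.4, "y": -18.5, "z": 3.4, "rx": 0, "ry": 0, "rz": -62, "hand": 1}, {"x": 44.4, "y": -18.5, "z": 3.4, "rx": 0, "ry": 0, "rz": -62, "hand": 1}, {"x": 44.4, "y": -18.5, "z": 3.4, "rx": 0, "ry": 0, "rz": -62, "hand": 1}, {"x": 44.4, "y": -18.5, "z": 3.4, "rx": 0, "ry": 0, "rz": -62, "hand": 1}, {"x": 44.4, "y": -18.5, "z": 3.4, "rx": 0, "ry": 0, "rz": -62, "hand": 1}, {"x": 44.4, "y": -18.5, "z": 3.4, "rx": 0, "ry": 0, "rz": -62, "hand": 1}]}}

```text
time_s: 1.7
tcp_pos: [0.5566, -0.198, 0.1808]
tool_rot: [[0.109, 0.994, 0.0], [0.994, -0.109, -0.0], [-0.0, 0.0, -1.0]]
wrist_force: [0.5, 0.2, -0.4]
gripper_width: 0.0917
```

```bash
python3 - <<'E'
from h import *
o=observe();w=get_image('wrist');c=cam('wrist',o)
print(o['time_s'],o['tcp_pos'],o['tool_rot'],o['moment'],o['wrist_force'])
print(proj(c,[[.557,-.1965,.0295],o['tcp_pos']])*800/512)
import pickle;pickle.dump((o,w),open('w2.pkl','wb'))
save('w2',cv2.resize(w,(800,600),interpolation=cv2.INTER_CUBIC))
E
```

```text
1.7 [ 0.55658564 -0.1980324   0.1807902 ] [[ 1.09361044e-01  9.94002080e-01  1.66638759e-04]
 [ 9.94002077e-01 -1.09361010e-01 -2.01154846e-04]
 [-1.81724552e-04  1.87637776e-04 -9.99999966e-01]] [-1.06568782e-02 -9.19660052e-02  4.42769438e-05] [ 0.49862907  0.15548736 -0.44178078]
[[401.53386897 281.88508548]
 [401.05496287 371.78290022]]
```

View pics/w2.png

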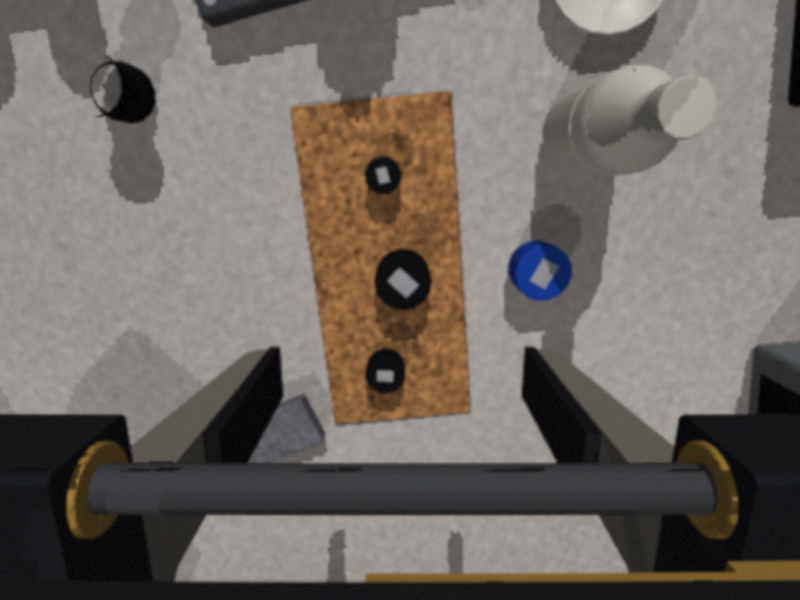

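Wrist view: the big mount's top centre is at (403,279) against a predicted (401.5,282), so the position is good to 2 mm. The blue look-alike at (540,270) is clear of the fingers. I'll descend and grip.

{"method": "step_arm", "body": {"rows": [{"x": 0.26, "y": 0.06, "z": 5, "rx": 0, "ry": 0, "rz": 0, "hand": 0.76}, {"x": 0.26, "y": 0.06, "z": 10, "rx": 0, "ry": 0, "rz": 0, "hand": 0.76}, {"x": 0.26, "y": 0.06, "z": 13, "rx": 0, "ry": 0, "rz": 0, "hand": 0.76}, {"x": 0.26, "y": 0.06, "z": 15, "rx": 0, "ry": 0, "rz": 0, "hand": 0.76}, {"x": 0.26, "y": 0.06, "z": 16.5, "rx": 0, "ry": 0, "rz": 0, "hand": 0.76}, {"x": 0.26, "y": 0.06, "z": 17.4, "rx": 0, "ry": 0, "rz": 0, "hand": 0.76}, {"x": 0.26, "y": 0.06, "z": 17.4, "rx": 0, "ry": 0, "rz": 0, "hand": 0.76}, {"x": 0.26, "y": 0.06, "z": 17.4, "rx": 0, "ry": 0, "rz": 0, "hand": 0.3}, {"x": 0.26, "y": 0.06, "z": 17.4, "rx": 0, "ry": 0, "rz": 0, "hand": 0.3}, {"x": 0.26, "y": 0.06, "z": 17.4, "rx": 0, "ry": 0, "rz": 0, "hand": 0.3}, {"x": 0.26, "y": 0.06, "z": 17.4, "rx": 0, "ry": 0, "rz": 0, "hand": 0.3}, {"x": 0.26, "y": 0.06, "z": 17.4, "rx": 0, "ry": 0, "rz": 0, "hand": 0.3}], "grip_force": 15}}

```text
time_s: 3.25
tcp_pos: [0.5582, -0.1946, 0.007]
tool_rot: [[0.108, 0.994, 0.0], [0.994, -0.108, -0.0], [-0.0, 0.0, -1.0]]
wrist_force: [-0.5, 0.2, 2.9]
gripper_width: 0.0397
```

{"method": "step_arm", "body": {"rows": [{"x": 0, "y": 0, "z": -4, "rx": 0, "ry": 0, "rz": 0, "hand": 0.3}, {"x": 0, "y": 0, "z": -9, "rx": 0, "ry": 0, "rz": 0, "hand": 0.3}, {"x": 0, "y": 0, "z": -14, "rx": 0, "ry": 0, "rz": 0, "hand": 0.3}, {"x": 4, "y": -0.6, "z": -18, "rx": 0, "ry": 0, "rz": -3, "hand": 0.3}, {"x": 8, "y": -1.4, "z": -20.3, "rx": 0, "ry": 0, "rz": -6, "hand": 0.3}, {"x": 13, "y": -2.2, "z": -20.3, "rx": 0, "ry": 0, "rz": -9, "hand": 0.3}, {"x": 18, "y": -3, "z": -20.3, "rx": 0, "ry": 0, "rz": -12, "hand": 0.3}, {"x": 22.2, "y": -3.7, "z": -20.3, "rx": 0, "ry": 0, "rz": -14.2, "hand": 0.3}, {"x": 22.2, "y": -3.7, "z": -20.3, "rx": 0, "ry": 0, "rz": -14.2, "hand": 0.3}, {"x": 22.2, "y": -3.7, "z": -20.3, "rx": 0, "ry": 0, "rz": -14.2, "hand": 0.3}, {"x": 22.2, "y": -3.7, "z": -20.3, "rx": 0, "ry": 0, "rz": -14.2, "hand": 0.3}]}}

```text
time_s: 4.62
tcp_pos: [0.5452, 0.029, 0.2095]
tool_rot: [[-0.138, 0.99, -0.0], [0.99, 0.138, -0.0], [-0.0, -0.0, -1.0]]
wrist_force: [-1.5, 0.0, -0.9]
gripper_width: 0.0392
```

```bash
python3 - <<'E'
from h import *
o=observe();w=get_image('wrist');c=cam('wrist',o)
print(o['time_s'],o['tcp_pos'],o['tool_rot'],o['moment'],o['wrist_force'],o['gripper_width'])
th=np.radians(8);R=np.array([[np.cos(th),-np.sin(th)],[np.sin(th),np.cos(th)]]);A=np.array([.5559,.0545])
def C(x,y,z):return [*(A+R@[x/1000,y/1000]),z/1000]
print(np.round(proj(c,[C(0,0,106),C(0,0,82),C(20,56,38),C(20,120,38),C(30,120,38),C(0,88,20)])*800/512))
import pickle;pickle.dump((o,w),open('w3.pkl','wb'))
save('w3',cv2.resize(w,(800,600),interpolation=cv2.INTER_CUBIC))
E
```

```text
4.625 [0.54521899 0.02896938 0.20946416] [[-1.37712633e-01  9.90472207e-01 -1.94540927e-04]
 [ 9.90472197e-01  1.37712579e-01 -2.68383675e-04]
 [-2.39035838e-04 -2.29647202e-04 -9.99999945e-01]] [-0.01898993 -0.0817724   0.01071108] [-1.53370422  0.03434981 -0.92357065] 0.03916505067811519
[[426. 262.]
 [424. 255.]
 [451. 164.]
 [454.  61.]
 [469.  61.]
 [421. 117.]]
```

View pics/w3.png

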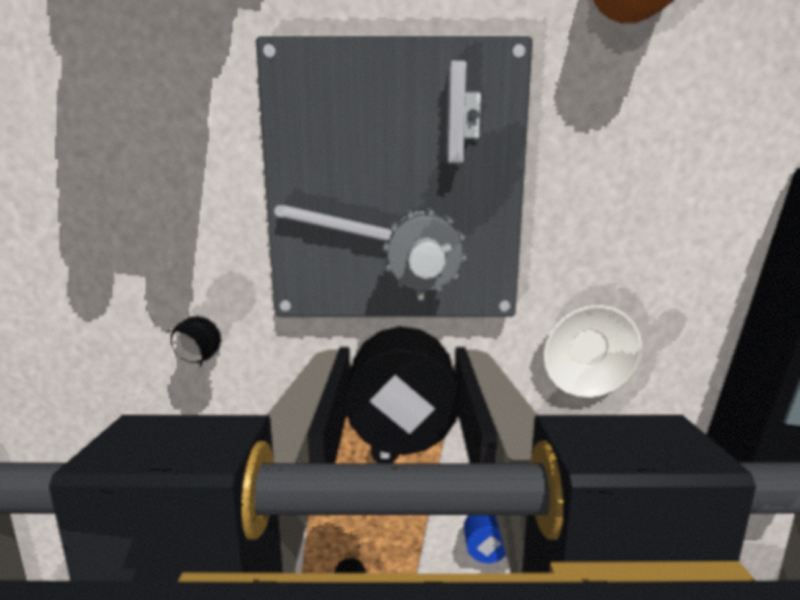

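The mount hangs upright, centred between the pads. The knob top is at (427,259) against a predicted (426,262). The fence front edge runs (448,160) to (450,60), which puts the seat at about clamp x = -3 mm. I'll carry the mount over and place it 25 mm short of home.

{"method": "step_arm", "body": {"rows": [{"x": 5, "y": -0.7, "z": 0, "rx": 0, "ry": 0, "rz": 0, "hand": 0.3}, {"x": 10.77, "y": -1.34, "z": 1, "rx": 0, "ry": 0, "rz": 0, "hand": 0.3}, {"x": 10.77, "y": -1.34, "z": 5, "rx": 0, "ry": 0, "rz": 0, "hand": 0.3}, {"x": 10.77, "y": -1.34, "z": 10, "rx": 0, "ry": 0, "rz": 0, "hand": 0.3}, {"x": 10.77, "y": -1.34, "z": 14, "rx": 0, "ry": 0, "rz": 0, "hand": 0.3}, {"x": 10.77, "y": -1.34, "z": 16.5, "rx": 0, "ry": 0, "rz": 0, "hand": 0.3}, {"x": 10.77, "y": -1.34, "z": 17.8, "rx": 0, "ry": 0, "rz": 0, "hand": 0.3}, {"x": 10.77, "y": -1.34, "z": 18.3, "rx": 0, "ry": 0, "rz": 0, "hand": 0.3}, {"x": 10.77, "y": -1.34, "z": 18.3, "rx": 0, "ry": 0, "rz": 0, "hand": 0.3}, {"x": 10.77, "y": -1.34, "z": 18.3, "rx": 0, "ry": 0, "rz": 0, "hand": 0.3}]}}

```text
time_s: 5.92
tcp_pos: [0.5178, 0.135, 0.0278]
tool_rot: [[-0.139, 0.99, 0.002], [0.99, 0.139, 0.0], [-0.0, 0.002, -1.0]]
wrist_force: [0.4, -0.8, -0.6]
gripper_width: 0.0395
```

```bash
python3 - <<'E'
from h import *
o=observe();w=get_image('wrist');c=cam('wrist',o)
print(o['time_s'],o['tcp_pos'],o['tool_rot'],o['moment'],o['wrist_force'],o['gripper_width'])
save('w4',cv2.resize(w,(800,600),interpolation=cv2.INTER_CUBIC))
E
```

```text
5.925 [0.51783778 0.13497286 0.02775722] [[-1.39487738e-01  9.90221421e-01  2.16975627e-03]
 [ 9.90223770e-01  1.39487921e-01  6.75299526e-05]
 [-2.35785187e-04  2.15796384e-03 -9.99997644e-01]] [-0.02538595 -0.14845388 -0.04908138] [ 0.36971701 -0.76209394 -0.57677315] 0.03951243639336722
```

View pics/w4.png

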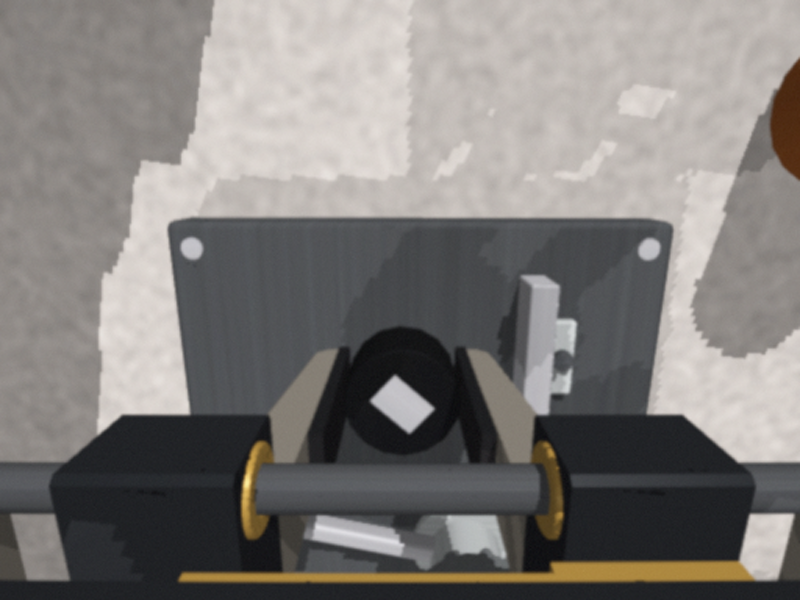

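Picture 8 shows the mount between the pads, centred at about (401,390), with the fence to the right and clear: far front top corner (521,279), front edge x about 524. I'll measure the fence from here.

```bash
python3 - <<'E'
from h import *
o=observe();c=cam('wrist',o);print(o['tcp_pos'])
th=np.radians(8);R=np.array([[np.cos(th),-np.sin(th)],[np.sin(th),np.cos(th)]]);A=np.array([.5563,.0555])
for px,z in (((521,279),.038),((558,284),.038),((526,345),.038),((525,410),.038),((192,248),.0205),((649,249),.0205)):
    X=onz(c,(px[0]*.64,px[1]*.64),z);print(px,np.round(R.T@(X[:2]-A)*1000,1),'rel tcp',np.round(R.T@(X[:2]-o['tcp_pos'][:2])*1000,1))
E
```

```text
[0.51771023 0.13499792 0.02765124]
(521, 279) [ 13.5 122.4] rel tcp [40.7 38.3]
(558, 284) [ 26.3 120.7] rel tcp [53.4 36.6]
(526, 345) [16.9 98.6] rel tcp [44.  14.5]
(525, 410) [18.2 73.4] rel tcp [ 45.4 -10.7]
(192, 248) [-104.6  130.3] rel tcp [-77.5  46.2]
(649, 249) [ 65.  130.1] rel tcp [92.1 46. ]
```

{"method": "step_arm", "body": {"rows": [{"x": 0, "y": 0, "z": 0.2, "rx": 0, "ry": 0, "rz": 0, "hand": 0.3}, {"x": 0, "y": 0, "z": 0.4, "rx": 0, "ry": 0, "rz": 0, "hand": 0.3}, {"x": 0, "y": 0, "z": 0.4, "rx": 0, "ry": 0, "rz": 0, "hand": 0.3}, {"x": 0, "y": 0, "z": 0.4, "rx": 0, "ry": 0, "rz": 0, "hand": 0.3}]}}

```text
time_s: 6.48
tcp_pos: [0.517, 0.135, 0.023]
tool_rot: [[-0.14, 0.99, 0.0], [0.99, 0.14, 0.0], [-0.0, 0.0, -1.0]]
wrist_force: [-0.9, -0.3, 4.6]
gripper_width: 0.0398
```

{"method": "step_arm", "body": {"rows": [{"x": 0, "y": 0, "z": 0, "rx": 0, "ry": 0, "rz": 0, "hand": 0.5}, {"x": 0, "y": 0, "z": 0, "rx": 0, "ry": 0, "rz": 0, "hand": 0.5}, {"x": 0, "y": 0, "z": 0, "rx": 0, "ry": 0, "rz": 0, "hand": 0.5}, {"x": 0, "y": 0, "z": 0, "rx": 0, "ry": 0, "rz": 0, "hand": 0.5}, {"x": 0, "y": 0, "z": -1, "rx": 0, "ry": 0, "rz": 0, "hand": 0.5}, {"x": 0, "y": 0, "z": -3, "rx": 0, "ry": 0, "rz": 0, "hand": 0.5}, {"x": 0, "y": 0, "z": -6, "rx": 0, "ry": 0, "rz": 0, "hand": 0.5}, {"x": 0, "y": 0, "z": -11, "rx": 0, "ry": 0, "rz": 0, "hand": 0.8}, {"x": 0, "y": 0, "z": -16, "rx": 0, "ry": 0, "rz": 0, "hand": 1}, {"x": 0, "y": 0, "z": -16, "rx": 0, "ry": 0, "rz": 0, "hand": 1}, {"x": 0, "y": 0, "z": -16, "rx": 0, "ry": 0, "rz": 0, "hand": 1}]}}

```text
time_s: 7.85
tcp_pos: [0.5165, 0.1349, 0.1824]
tool_rot: [[-0.139, 0.99, -0.0], [0.99, 0.139, -0.0], [0.0, -0.0, -1.0]]
wrist_force: [-0.3, 0.3, -0.8]
gripper_width: 0.0842
```

{"method": "step_arm", "body": {"rows": [{"x": -5, "y": 1, "z": 0, "rx": 0, "ry": 0, "rz": 0, "hand": 1}, {"x": -10, "y": 2, "z": 0, "rx": 0, "ry": 0, "rz": 0, "hand": 1}, {"x": -14.4, "y": 2.8, "z": 1, "rx": 0, "ry": 0, "rz": 0, "hand": 1}, {"x": -14.4, "y": 2.8, "z": 2, "rx": 0, "ry": 0, "rz": 0, "hand": 1}, {"x": -14.4, "y": 2.8, "z": 2, "rx": 0, "ry": 0, "rz": 0, "hand": 1}, {"x": -14.4, "y": 2.8, "z": 2, "rx": 0, "ry": 0, "rz": 0, "hand": 1}, {"x": -14.4, "y": 2.8, "z": 2, "rx": 0, "ry": 0, "rz": 0, "hand": 1}]}}

```text
time_s: 8.72
tcp_pos: [0.5646, -0.0028, 0.163]
tool_rot: [[-0.141, 0.99, 0.001], [0.99, 0.141, -0.0], [-0.0, 0.001, -1.0]]
wrist_force: [0.8, -0.3, 0.7]
gripper_width: 0.0918
```

```bash
python3 - <<'E'
from h import *
o=observe();w=get_image('wrist');c=cam('wrist',o)
print(o['time_s'],o['tcp_pos'],o['tool_rot'],o['moment'],o['wrist_force'],o['gripper_width'])
save('w5',cv2.resize(w,(800,600),interpolation=cv2.INTER_CUBIC))
th=np.radians(8);R=np.array([[np.cos(th),-np.sin(th)],[np.sin(th),np.cos(th)]]);A=np.array([.5563,.0555])
def C(x,y,z):return [*(A+R@[x/1000,y/1000]),z/1000]
print(np.round(proj(c,[C(0,0,106),C(0,0,82),C(-4,88,46),C(-28,83,46)])*800/512))
import pickle;pickle.dump((o,w),open('w5.pkl','wb'))
E
```

```text
8.725 [ 0.56464449 -0.00280755  0.16296871] [[-1.40875803e-01  9.90027134e-01  5.31469333e-04]
 [ 9.90027269e-01  1.40875849e-01 -5.02775730e-05]
 [-1.24647355e-04  5.19086238e-04 -9.99999858e-01]] [-0.07019565 -0.02591484  0.07247812] [ 0.79816038 -0.34205587  0.65914188] 0.09184423441448927
[[401. 205.]
 [401. 202.]
 [394.  32.]
 [350.  42.]]
```

View pics/w5.png

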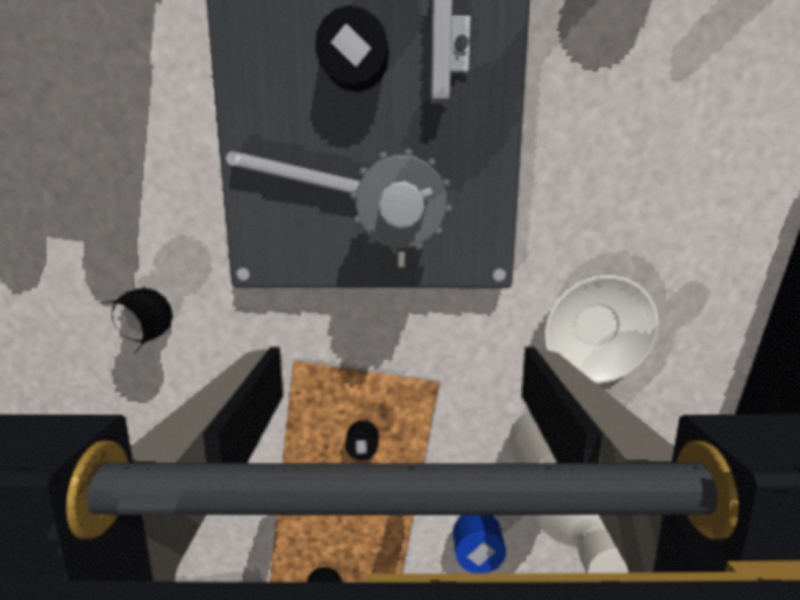

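Picture 9: the mount stands at (352,43), predicted (350,42). The knob is at (401,204), predicted (401,205), so the control axis is confirmed. The finger points at about 165° and the pointer lies within 16 mm of the axis. I'll descend over the ring.

{"method": "step_arm", "body": {"rows": [{"x": 3, "y": 0, "z": 0, "rx": 0, "ry": 0, "rz": 0, "hand": 1}, {"x": 5.92, "y": 0, "z": 0, "rx": 0, "ry": 0, "rz": 0, "hand": 1}, {"x": 5.92, "y": 0, "z": 1, "rx": 0, "ry": 0, "rz": 0, "hand": 1}, {"x": 5.92, "y": 0, "z": 3, "rx": 0, "ry": 0, "rz": 0, "hand": 1}, {"x": 5.92, "y": 0, "z": 6, "rx": 0, "ry": 0, "rz": 0, "hand": 1}, {"x": 5.92, "y": 0, "z": 9, "rx": 0, "ry": 0, "rz": 0, "hand": 1}, {"x": 5.92, "y": 0, "z": 10.5, "rx": 0, "ry": 0, "rz": 0, "hand": 1}, {"x": 5.92, "y": 0, "z": 10.5, "rx": 0, "ry": 0, "rz": 0, "hand": 1}, {"x": 5.92, "y": 0, "z": 10.5, "rx": 0, "ry": 0, "rz": 0, "hand": 1}, {"x": 5.92, "y": 0, "z": 10.5, "rx": 0, "ry": 0, "rz": 0, "hand": 1}]}}

```text
time_s: 10.02
tcp_pos: [0.5575, 0.0547, 0.059]
tool_rot: [[-0.14, 0.99, 0.003], [0.99, 0.14, -0.0], [-0.001, 0.002, -1.0]]
wrist_force: [0.2, 0.3, 0.8]
gripper_width: 0.0921
```

```bash
python3 -c "
from h import *
o=observe();print(o['time_s'],o['tcp_pos'],o['moment'],o['wrist_force'],o['joint_positions'],o['tool_rot'])"
```

```text
10.025 [0.55749462 0.0547164  0.05898332] [-0.00670147 -0.0908448   0.00386524] [0.17008205 0.29002306 0.83896809] [-6.75195729e+00  1.66985303e+01  1.01373418e+02 -3.57475445e-03
  6.17801343e+01 -1.47710105e+01] [[-1.39530632e-01  9.90214453e-01  2.55727664e-03]
 [ 9.90217500e-01  1.39531987e-01 -3.58121552e-04]
 [-7.11439026e-04  2.48229115e-03 -9.99996666e-01]]
```

{"method": "step_arm", "body": {"rows": [{"x": 0.1, "y": -0.1, "z": 0, "rx": 0, "ry": 0, "rz": 0, "hand": 1}, {"x": 0.1, "y": -0.1, "z": 0, "rx": 0, "ry": 0, "rz": 0, "hand": 0.7}, {"x": 0.1, "y": -0.1, "z": 0, "rx": 0, "ry": 0, "rz": 0, "hand": 0.65}, {"x": 0.1, "y": -0.1, "z": 0, "rx": 0, "ry": 0, "rz": 0, "hand": 0.4}, {"x": 0.1, "y": -0.1, "z": 0, "rx": 0, "ry": 0, "rz": 0, "hand": 0.4}, {"x": 0.1, "y": -0.1, "z": 0, "rx": 0, "ry": 0, "rz": 0, "hand": 0.4}, {"x": 0.1, "y": -0.1, "z": 0, "rx": 0, "ry": 0, "rz": 0, "hand": 0.4}, {"x": 0.1, "y": -0.1, "z": 0, "rx": 0, "ry": 0, "rz": 0, "hand": 0.4}], "grip_force": 50}}

```text
time_s: 11.02
tcp_pos: [0.5559, 0.0558, 0.0576]
tool_rot: [[-0.14, 0.99, 0.002], [0.99, 0.14, 0.0], [-0.0, 0.002, -1.0]]
wrist_force: [4.4, 1.0, -3.5]
gripper_width: 0.0518
```

```bash
cat > ob.py <<'E'
from h import *
o=observe();r=np.array(o['tool_rot']);print(o['time_s'],np.round(o['tcp_pos'],4),'M',np.round(o['moment'],3),'F',np.round(o['wrist_force'],1),'toolY deg',np.degrees(np.arctan2(r[1,1],r[0,1])).round(2),o['gripper_width'],'tau6',o['tau'][5])
E
python3 ob.py
```

```text
11.025 [0.5559 0.0558 0.0576] M [ 0.209 -0.814  0.206] F [ 4.4  1.  -3.5] toolY deg 8.02 0.051797779562719574 tau6 0.1999109610915184
```

{"method": "step_arm", "body": {"rows": [{"x": 0, "y": 0, "z": 0, "rx": 0, "ry": 0, "rz": 3, "hand": 0.4}, {"x": 0, "y": 0, "z": 0, "rx": 0, "ry": 0, "rz": 6, "hand": 0.4}, {"x": 0, "y": 0, "z": 0, "rx": 0, "ry": 0, "rz": 9, "hand": 0.4}, {"x": 0, "y": 0, "z": 0, "rx": 0, "ry": 0, "rz": 12, "hand": 0.4}, {"x": 0, "y": 0, "z": 0, "rx": 0, "ry": 0, "rz": 15, "hand": 0.4}, {"x": 0, "y": 0, "z": 0, "rx": 0, "ry": 0, "rz": 18, "hand": 0.4}, {"x": 0, "y": 0, "z": 0, "rx": 0, "ry": 0, "rz": 20, "hand": 0.4}, {"x": 0, "y": 0, "z": 0, "rx": 0, "ry": 0, "rz": 20, "hand": 0.4}]}}

```text
time_s: 12.02
tcp_pos: [0.5559, 0.0558, 0.0576]
tool_rot: [[0.208, 0.978, 0.002], [0.978, -0.208, 0.0], [0.001, 0.002, -1.0]]
wrist_force: [6.1, 0.2, -4.8]
gripper_width: 0.0516
```

```bash
python3 - <<'E'
exec(open('ob.py').read())
w=get_image('wrist');a=get_image('scene')
import pickle;pickle.dump((o,w,a),open('w6.pkl','wb'))
A=cv2.resize(w,(512,384));B=cv2.resize(a[185:300,214:364],None,fx=2,fy=2,interpolation=cv2.INTER_CUBIC)
C=np.zeros((384,800,3),np.uint8);C[:,:512]=A;C[:230,512:800]=B[:,:288];save('w6',C)
E
```

```text
12.025 [0.5559 0.0558 0.0576] M [ 0.158 -0.961  0.053] F [ 6.1  0.2 -4.8] toolY deg -12.02 0.05158673884404665 tau6 0.1044531469233334
```

View pics/w6.png

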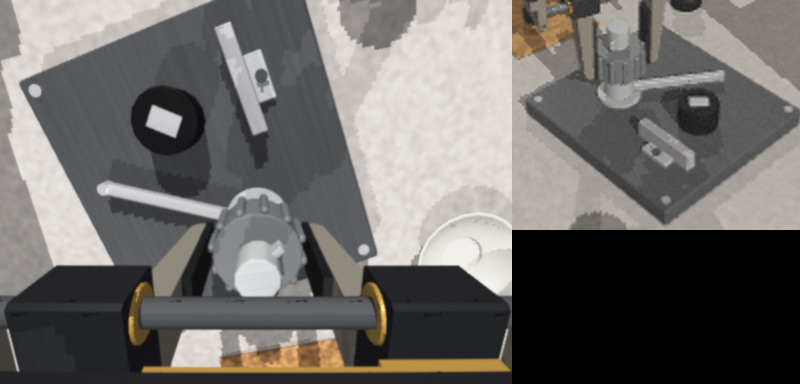

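Picture 10: the ring and finger turned with the hand by 20°, and the mount still stands in front of the fence at (168,120). I'll carry on and end each call in motion, so the drag torque can be read.

{"method": "step_arm", "body": {"rows": [{"x": 0, "y": 0, "z": 0, "rx": 0, "ry": 0, "rz": 3, "hand": 0.4}, {"x": 0, "y": 0, "z": 0, "rx": 0, "ry": 0, "rz": 6, "hand": 0.4}, {"x": 0, "y": 0, "z": 0, "rx": 0, "ry": 0, "rz": 9, "hand": 0.4}, {"x": 0, "y": 0, "z": 0, "rx": 0, "ry": 0, "rz": 11, "hand": 0.4}, {"x": 0, "y": 0, "z": 0, "rx": 0, "ry": 0, "rz": 12, "hand": 0.4}, {"x": 0, "y": 0, "z": 0, "rx": 0, "ry": 0, "rz": 13, "hand": 0.4}, {"x": 0, "y": 0, "z": 0, "rx": 0, "ry": 0, "rz": 14, "hand": 0.4}]}}

```text
time_s: 13.0
tcp_pos: [0.556, 0.0558, 0.0576]
tool_rot: [[0.439, 0.899, 0.002], [0.899, -0.439, 0.0], [0.001, 0.002, -1.0]]
wrist_force: [5.9, 1.6, -4.3]
gripper_width: 0.0519
```

```bash
python3 ob.py
```

```text
13.0 [0.556  0.0558 0.0576] M [ 0.155 -0.9    0.218] F [ 5.9  1.6 -4.3] toolY deg -26.02 0.05193532950305918 tau6 0.057462325785309076
```

{"method": "step_arm", "body": {"rows": [{"x": 0, "y": 0, "z": 0, "rx": 0, "ry": 0, "rz": 0.5, "hand": 0.4}, {"x": 0, "y": 0, "z": 0, "rx": 0, "ry": 0, "rz": 1, "hand": 0.4}, {"x": 0, "y": 0, "z": 0, "rx": 0, "ry": 0, "rz": 1.5, "hand": 0.4}, {"x": 0, "y": 0, "z": 0, "rx": 0, "ry": 0, "rz": 2, "hand": 0.4}]}}

```text
time_s: 13.5
tcp_pos: [0.556, 0.0557, 0.0577]
tool_rot: [[0.47, 0.883, 0.002], [0.883, -0.47, 0.0], [0.001, 0.002, -1.0]]
wrist_force: [4.8, 0.7, -3.9]
gripper_width: 0.0514
```

```bash
python3 ob.py
```

```text
13.5 [0.556  0.0557 0.0577] M [ 0.192 -0.845  0.212] F [ 4.8  0.7 -3.9] toolY deg -28.01 0.05144734184482916 tau6 0.1289858529344201
```

{"method": "step_arm", "body": {"rows": [{"x": 0, "y": 0, "z": 0, "rx": 0, "ry": 0, "rz": 1, "hand": 0.4}, {"x": 0, "y": 0, "z": 0, "rx": 0, "ry": 0, "rz": 2, "hand": 0.4}, {"x": 0, "y": 0, "z": 0, "rx": 0, "ry": 0, "rz": 3, "hand": 0.4}, {"x": 0, "y": 0, "z": 0, "rx": 0, "ry": 0, "rz": 4, "hand": 0.4}, {"x": 0, "y": 0, "z": 0, "rx": 0, "ry": 0, "rz": 5, "hand": 0.4}, {"x": 0, "y": 0, "z": 0, "rx": 0, "ry": 0, "rz": 6, "hand": 0.4}, {"x": 0, "y": 0, "z": 0, "rx": 0, "ry": 0, "rz": 7, "hand": 0.4}, {"x": 0, "y": 0, "z": 0, "rx": 0, "ry": 0, "rz": 8, "hand": 0.4}, {"x": 0, "y": 0, "z": 0, "rx": 0, "ry": 0, "rz": 9, "hand": 0.4}, {"x": 0, "y": 0, "z": 0, "rx": 0, "ry": 0, "rz": 10, "hand": 0.4}, {"x": 0, "y": 0, "z": 0, "rx": 0, "ry": 0, "rz": 11, "hand": 0.4}]}}

```text
time_s: 14.88
tcp_pos: [0.556, 0.0557, 0.0577]
tool_rot: [[0.629, 0.777, 0.002], [0.777, -0.629, 0.0], [0.001, 0.001, -1.0]]
wrist_force: [5.8, 1.0, -4.8]
gripper_width: 0.0519
```

```bash
python3 - <<'E'
exec(open('ob.py').read())
w=get_image('wrist');a=get_image('scene')
import pickle;pickle.dump((o,w,a),open('w7.pkl','wb'))
A=cv2.resize(w,(512,384));B=cv2.resize(a[200:290,280:352],None,fx=4,fy=4,interpolation=cv2.INTER_CUBIC)
C=np.zeros((384,800,3),np.uint8);C[:,:512]=A;C[:360,512:800]=B[:,:288];save('w7',C)
E
```

```text
14.875 [0.556  0.0557 0.0577] M [ 0.205 -0.888  0.25 ] F [ 5.8  1.  -4.8] toolY deg -39.01 0.05188250498996882 tau6 0.09119162103161216
```

View pics/w7.png

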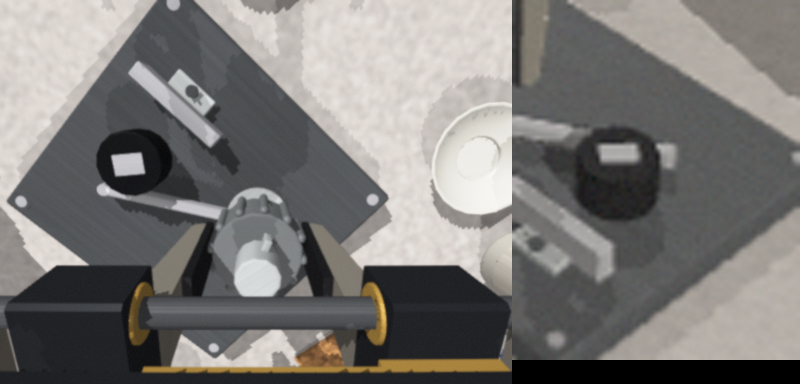

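Picture 11: the finger touches the mount, which is being pushed square to the fence at about y = -5 mm with about 15 mm to go. Mz is 0.25 N m.

{"method": "step_arm", "body": {"rows": [{"x": 0, "y": 0, "z": 0, "rx": 0, "ry": 0, "rz": 1, "hand": 0.4}, {"x": 0, "y": 0, "z": 0, "rx": 0, "ry": 0, "rz": 2, "hand": 0.4}, {"x": 0, "y": 0, "z": 0, "rx": 0, "ry": 0, "rz": 3, "hand": 0.4}, {"x": 0, "y": 0, "z": 0, "rx": 0, "ry": 0, "rz": 4, "hand": 0.4}, {"x": 0, "y": 0, "z": 0, "rx": 0, "ry": 0, "rz": 4.8, "hand": 0.4}, {"x": 0, "y": 0, "z": 0, "rx": 0, "ry": 0, "rz": 5.4, "hand": 0.4}, {"x": 0, "y": 0, "z": 0, "rx": 0, "ry": 0, "rz": 5.7, "hand": 0.4}, {"x": 0, "y": 0, "z": 0, "rx": 0, "ry": 0, "rz": 6, "hand": 0.4}]}}

```text
time_s: 15.98
tcp_pos: [0.5561, 0.0557, 0.0576]
tool_rot: [[0.707, 0.707, 0.002], [0.707, -0.707, 0.0], [0.001, 0.001, -1.0]]
wrist_force: [5.9, 0.6, -4.9]
gripper_width: 0.0518
```

```bash
python3 ob.py; python3 - <<'E'
# predict home from bar measured angle
from h import *
import pickle
o,w,a=pickle.load(open('w7.pkl','rb'));c=cam('wrist',o)
k=1
A=np.array([.5563,.0558])
for px in ((103,190),(222,211)):
    X=onz(c,px,.033)[:2]-A; print(np.degrees(np.arctan2(X[1],X[0]))-8,np.hypot(*X))
E
```

```text
15.975 [0.5561 0.0557 0.0576] M [ 0.213 -0.971  0.207] F [ 5.9  0.6 -4.9] toolY deg -44.99 0.05177015579428195 tau6 0.18980663269758224
120.09865904429651 0.1032738700479414
112.5737825653282 0.0248177181399932
```

{"method": "step_arm", "body": {"rows": [{"x": 0, "y": 0, "z": 0, "rx": 0, "ry": 0, "rz": 0.4, "hand": 0.4}, {"x": 0, "y": 0, "z": 0, "rx": 0, "ry": 0, "rz": 0.8, "hand": 0.4}, {"x": 0, "y": 0, "z": 0, "rx": 0, "ry": 0, "rz": 1.2, "hand": 0.4}, {"x": 0, "y": 0, "z": 0, "rx": 0, "ry": 0, "rz": 1.5, "hand": 0.4}]}}

```text
time_s: 16.48
tcp_pos: [0.5561, 0.0557, 0.0577]
tool_rot: [[0.725, 0.688, 0.002], [0.688, -0.725, 0.0], [0.001, 0.001, -1.0]]
wrist_force: [5.1, -0.2, -4.5]
gripper_width: 0.0516
```

```bash
python3 ob.py
```

```text
16.475 [0.5561 0.0557 0.0577] M [ 0.198 -0.937  0.225] F [ 5.1 -0.2 -4.5] toolY deg -46.49 0.05162389559845648 tau6 0.19351358525454998
```

{"method": "step_arm", "body": {"rows": [{"x": 0, "y": 0, "z": 0, "rx": 0, "ry": 0, "rz": 0.3, "hand": 0.4}, {"x": 0, "y": 0, "z": 0, "rx": 0, "ry": 0, "rz": 0.6, "hand": 0.4}, {"x": 0, "y": 0, "z": 0, "rx": 0, "ry": 0, "rz": 0.8, "hand": 0.4}]}}

```text
time_s: 16.85
tcp_pos: [0.5561, 0.0557, 0.0577]
tool_rot: [[0.735, 0.678, 0.002], [0.678, -0.735, 0.0], [0.001, 0.001, -1.0]]
wrist_force: [5.6, 0.9, -3.7]
gripper_width: 0.0517
```

```bash
python3 ob.py
```

```text
16.85 [0.5561 0.0557 0.0577] M [ 0.231 -0.944  0.268] F [ 5.6  0.9 -3.7] toolY deg -47.29 0.05169958530223446 tau6 0.20755263045430183
```

{"method": "step_arm", "body": {"rows": [{"x": 0, "y": 0, "z": 0, "rx": 0, "ry": 0, "rz": 0.3, "hand": 0.4}, {"x": 0, "y": 0, "z": 0, "rx": 0, "ry": 0, "rz": 0.6, "hand": 0.4}]}}

```text
time_s: 17.1
tcp_pos: [0.5561, 0.0557, 0.0577]
tool_rot: [[0.742, 0.671, 0.002], [0.671, -0.742, 0.0], [0.001, 0.001, -1.0]]
wrist_force: [5.9, -0.3, -4.5]
gripper_width: 0.0518
```

```bash
python3 ob.py
```

```text
17.1 [0.5561 0.0557 0.0577] M [ 0.169 -0.891  0.227] F [ 5.9 -0.3 -4.5] toolY deg -47.89 0.05177982627994497 tau6 0.18843927886337042
```

{"method": "step_arm", "body": {"rows": [{"x": 0, "y": 0, "z": 0, "rx": 0, "ry": 0, "rz": 0.3, "hand": 0.4}, {"x": 0, "y": 0, "z": 0, "rx": 0, "ry": 0, "rz": 0.6, "hand": 0.4}]}}

```text
time_s: 17.35
tcp_pos: [0.556, 0.0557, 0.0576]
tool_rot: [[0.749, 0.663, 0.002], [0.663, -0.749, 0.0], [0.001, 0.001, -1.0]]
wrist_force: [6.4, 0.5, -5.4]
gripper_width: 0.052
```

```bash
python3 ob.py
```

```text
17.35 [0.556  0.0557 0.0576] M [ 0.249 -0.879  0.202] F [ 6.4  0.5 -5.4] toolY deg -48.49 0.05201998206555883 tau6 0.1883117761462927
```

{"method": "step_arm", "body": {"rows": [{"x": 0, "y": 0, "z": 0, "rx": 0, "ry": 0, "rz": 0.3, "hand": 0.4}, {"x": 0, "y": 0, "z": 0, "rx": 0, "ry": 0, "rz": 0.6, "hand": 0.4}]}}

```text
time_s: 17.6
tcp_pos: [0.5561, 0.0557, 0.0577]
tool_rot: [[0.756, 0.655, 0.002], [0.655, -0.756, 0.0], [0.002, 0.001, -1.0]]
wrist_force: [5.2, 1.6, -5.4]
gripper_width: 0.0521
```

```bash
python3 ob.py
```

```text
17.6 [0.5561 0.0557 0.0577] M [ 0.143 -0.932  0.252] F [ 5.2  1.6 -5.4] toolY deg -49.09 0.05207431848497764 tau6 0.18810227047652006
```

{"method": "step_arm", "body": {"rows": [{"x": 0, "y": 0, "z": 0, "rx": 0, "ry": 0, "rz": 0.3, "hand": 0.4}, {"x": 0, "y": 0, "z": 0, "rx": 0, "ry": 0, "rz": 0.6, "hand": 0.4}]}}

```text
time_s: 17.85
tcp_pos: [0.5561, 0.0557, 0.0576]
tool_rot: [[0.763, 0.647, 0.002], [0.647, -0.763, -0.0], [0.002, 0.001, -1.0]]
wrist_force: [5.7, 0.5, -4.0]
gripper_width: 0.0522
```

```bash
python3 ob.py
```

```text
17.85 [0.5561 0.0557 0.0576] M [ 0.197 -0.958  0.278] F [ 5.7  0.5 -4. ] toolY deg -49.69 0.05215957592957755 tau6 0.18790698610246181
```

{"method": "step_arm", "body": {"rows": [{"x": 0, "y": 0, "z": 0, "rx": 0, "ry": 0, "rz": 0.3, "hand": 0.4}, {"x": 0, "y": 0, "z": 0, "rx": 0, "ry": 0, "rz": 0.6, "hand": 0.4}]}}

```text
time_s: 18.1
tcp_pos: [0.5561, 0.0557, 0.0577]
tool_rot: [[0.769, 0.639, 0.002], [0.639, -0.769, 0.0], [0.002, 0.001, -1.0]]
wrist_force: [4.8, -0.2, -4.6]
gripper_width: 0.0517
```

```bash
python3 ob.py
```

```text
18.1 [0.5561 0.0557 0.0577] M [ 0.168 -0.942  0.265] F [ 4.8 -0.2 -4.6] toolY deg -50.29 0.05170861800246719 tau6 0.18772413488477468
```

{"method": "step_arm", "body": {"rows": [{"x": 0, "y": 0, "z": 0, "rx": 0, "ry": 0, "rz": 0.3, "hand": 0.4}, {"x": 0, "y": 0, "z": 0, "rx": 0, "ry": 0, "rz": 0.6, "hand": 0.4}]}}

```text
time_s: 18.35
tcp_pos: [0.556, 0.0557, 0.0577]
tool_rot: [[0.776, 0.631, 0.002], [0.631, -0.776, -0.0], [0.002, 0.001, -1.0]]
wrist_force: [5.5, 0.3, -4.2]
gripper_width: 0.0517
```

```bash
python3 ob.py
```

```text
18.35 [0.556  0.0557 0.0577] M [ 0.202 -0.959  0.229] F [ 5.5  0.3 -4.2] toolY deg -50.89 0.051722122510768125 tau6 0.187513274140656
```

{"method": "step_arm", "body": {"rows": [{"x": 0, "y": 0, "z": 0, "rx": 0, "ry": 0, "rz": 0.3, "hand": 0.4}, {"x": 0, "y": 0, "z": 0, "rx": 0, "ry": 0, "rz": 0.6, "hand": 0.4}]}}

```text
time_s: 18.6
tcp_pos: [0.556, 0.0557, 0.0576]
tool_rot: [[0.782, 0.623, 0.002], [0.623, -0.782, 0.0], [0.002, 0.001, -1.0]]
wrist_force: [6.1, 0.7, -3.9]
gripper_width: 0.0516
```

```bash
python3 - <<'E'
exec(open('ob.py').read())
w=get_image('wrist');a=get_image('scene')
A=cv2.resize(w[0:280,40:290],None,fx=2,fy=2,interpolation=cv2.INTER_CUBIC);B=cv2.resize(a[210:285,285:345],None,fx=4.9,fy=4.9,interpolation=cv2.INTER_CUBIC)
C=np.zeros((560,800,3),np.uint8);C[:,:500]=A;C[:367,500:794]=B;save('w8',C)
import pickle;pickle.dump((o,w,a),open('w8.pkl','wb'))
E
```

```text
18.6 [0.556  0.0557 0.0576] M [ 0.239 -0.941  0.194] F [ 6.1  0.7 -3.9] toolY deg -51.49 0.05163863878501591 tau6 0.1873358990997076Traceback (most recent call last):
  File "<stdin>", line 4, in <module>
ValueError: could not broadcast input array from shape (368,294,3) into shape (367,294,3)
```

```bash
python3 - <<'E'
exec(open('ob.py').read())
w=get_image('wrist');a=get_image('scene')
import pickle;pickle.dump((o,w,a),open('w8.pkl','wb'))
A=cv2.resize(w[0:280,40:290],None,fx=2,fy=2,interpolation=cv2.INTER_CUBIC);B=cv2.resize(a[210:285,285:345],(294,367),interpolation=cv2.INTER_CUBIC)
C=np.zeros((560,800,3),np.uint8);C[:,:500]=A;C[:367,500:794]=B;save('w8',C)
E
```

```text
18.7 [0.5561 0.0557 0.0577] M [ 0.22  -0.891  0.188] F [ 5.3  0.9 -4.7] toolY deg -51.49 0.05184430972954443 tau6 0.1863249158486724
```

View pics/w8.png

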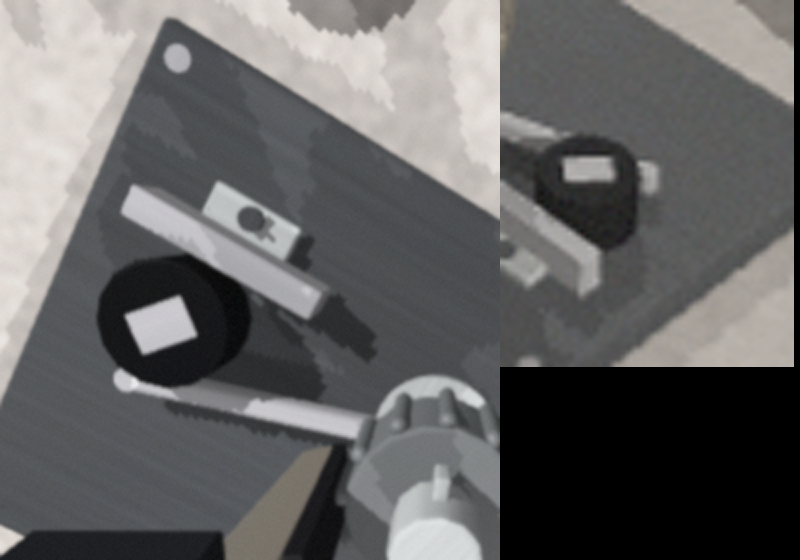

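Picture 12 is the last view. The mount is opposite the middle of the fence, upright, with the finger against it and only a small gap left. From here I'll go by torque.

{"method": "step_arm", "body": {"rows": [{"x": 0, "y": 0, "z": 0, "rx": 0, "ry": 0, "rz": 0.25, "hand": 0.4}, {"x": 0, "y": 0, "z": 0, "rx": 0, "ry": 0, "rz": 0.5, "hand": 0.4}]}}

```text
time_s: 19.05
tcp_pos: [0.5561, 0.0557, 0.0576]
tool_rot: [[0.788, 0.616, 0.002], [0.616, -0.788, 0.0], [0.002, 0.001, -1.0]]
wrist_force: [5.9, 1.1, -4.8]
gripper_width: 0.0516
```

```bash
python3 ob.py
```

```text
19.05 [0.5561 0.0557 0.0576] M [ 0.172 -0.918  0.255] F [ 5.9  1.1 -4.8] toolY deg -51.99 0.051638502420242136 tau6 0.19557831343263388
```

{"method": "step_arm", "body": {"rows": [{"x": 0, "y": 0, "z": 0, "rx": 0, "ry": 0, "rz": 0.25, "hand": 0.4}, {"x": 0, "y": 0, "z": 0, "rx": 0, "ry": 0, "rz": 0.5, "hand": 0.4}]}}

```text
time_s: 19.3
tcp_pos: [0.5561, 0.0557, 0.0577]
tool_rot: [[0.793, 0.609, 0.002], [0.609, -0.793, 0.0], [0.002, 0.001, -1.0]]
wrist_force: [4.9, 0.4, -4.3]
gripper_width: 0.0518
```

```bash
python3 ob.py
```

```text
19.3 [0.5561 0.0557 0.0577] M [ 0.245 -0.908  0.21 ] F [ 4.9  0.4 -4.3] toolY deg -52.49 0.05176037677983903 tau6 0.20338488277047873
```

{"method": "step_arm", "body": {"rows": [{"x": 0, "y": 0, "z": 0, "rx": 0, "ry": 0, "rz": 0.25, "hand": 0.4}, {"x": 0, "y": 0, "z": 0, "rx": 0, "ry": 0, "rz": 0.5, "hand": 0.4}]}}

```text
time_s: 19.55
tcp_pos: [0.5561, 0.0557, 0.0577]
tool_rot: [[0.798, 0.602, 0.002], [0.602, -0.798, -0.0], [0.001, 0.001, -1.0]]
wrist_force: [5.1, -0.2, -4.6]
gripper_width: 0.0518
```

```bash
python3 ob.py
```

```text
19.55 [0.5561 0.0557 0.0577] M [ 0.197 -0.931  0.476] F [ 5.1 -0.2 -4.6] toolY deg -52.95 0.05178134201484843 tau6 0.47025231644511223
```

Torque rose to 0.475 N m, so the mount is home at about 3 N. A little more.

{"method": "step_arm", "body": {"rows": [{"x": 0, "y": 0, "z": 0, "rx": 0, "ry": 0, "rz": 0.2, "hand": 0.4}]}}

```text
time_s: 19.68
tcp_pos: [0.556, 0.0557, 0.0577]
tool_rot: [[0.8, 0.6, 0.002], [0.6, -0.8, -0.0], [0.001, 0.001, -1.0]]
wrist_force: [5.4, 0.7, -5.2]
gripper_width: 0.0519
```

```bash
python3 ob.py
```

```text
19.675 [0.556  0.0557 0.0577] M [ 0.238 -0.875  0.634] F [ 5.4  0.7 -5.2] toolY deg -53.13 0.051860245078005074 tau6 0.581929050385952
```

{"method": "step_arm", "body": {"rows": [{"x": 0, "y": 0, "z": 0, "rx": 0, "ry": 0, "rz": 0.12, "hand": 0.4}, {"x": 0, "y": 0, "z": 0, "rx": 0, "ry": 0, "rz": 0.12, "hand": 0.4}]}}

```text
time_s: 19.92
tcp_pos: [0.556, 0.0557, 0.0576]
tool_rot: [[0.801, 0.598, 0.002], [0.598, -0.801, -0.0], [0.001, 0.001, -1.0]]
wrist_force: [5.0, 0.4, -5.3]
gripper_width: 0.0519
```

```bash
python3 ob.py
```

```text
19.925 [0.556  0.0557 0.0576] M [ 0.199 -0.913  0.607] F [ 5.   0.4 -5.3] toolY deg -53.24 0.05185032972478797 tau6 0.6043213047087193
```

{"method": "step_arm", "body": {"rows": [{"x": 0, "y": 0, "z": 0, "rx": 0, "ry": 0, "rz": 0.12, "hand": 0.4}, {"x": 0, "y": 0, "z": 0, "rx": 0, "ry": 0, "rz": 0.12, "hand": 0.4}, {"x": 0, "y": 0, "z": 0, "rx": 0, "ry": 0, "rz": 0.12, "hand": 0.4}]}}

```text
time_s: 20.3
tcp_pos: [0.556, 0.0557, 0.0577]
tool_rot: [[0.802, 0.597, 0.002], [0.597, -0.802, -0.0], [0.001, 0.001, -1.0]]
wrist_force: [5.4, 1.3, -4.0]
gripper_width: 0.0516
```

```bash
python3 ob.py
```

```text
20.3 [0.556  0.0557 0.0577] M [ 0.206 -0.969  0.652] F [ 5.4  1.3 -4. ] toolY deg -53.34 0.05163468548327966 tau6 0.666319839656353
```

Torque is 0.66 N m, about 5.4 N at the finger. I'll release and retreat straight up.

{"method": "step_arm", "body": {"rows": [{"x": 0, "y": 0, "z": 0, "rx": 0, "ry": 0, "rz": 0.12, "hand": 0.7}, {"x": 0, "y": 0, "z": 0, "rx": 0, "ry": 0, "rz": 0.12, "hand": 1}, {"x": 0, "y": 0, "z": 0, "rx": 0, "ry": 0, "rz": 0.12, "hand": 1}, {"x": 0, "y": 0, "z": 0, "rx": 0, "ry": 0, "rz": 0.12, "hand": 1}, {"x": 0, "y": 0, "z": 0, "rx": 0, "ry": 0, "rz": 0.12, "hand": 1}, {"x": 0, "y": 0, "z": -2, "rx": 0, "ry": 0, "rz": 0.12, "hand": 1}, {"x": 0, "y": 0, "z": -5, "rx": 0, "ry": 0, "rz": 0.12, "hand": 1}, {"x": 0, "y": 0, "z": -9, "rx": 0, "ry": 0, "rz": 0.12, "hand": 1}, {"x": 0, "y": 0, "z": -14, "rx": 0, "ry": 0, "rz": 0.12, "hand": 1}, {"x": 0, "y": 0, "z": -14, "rx": 0, "ry": 0, "rz": 0.12, "hand": 1}, {"x": 0, "y": 0, "z": -14, "rx": 0, "ry": 0, "rz": 0.12, "hand": 1}]}}

```text
time_s: 21.68
tcp_pos: [0.5548, 0.0558, 0.1969]
tool_rot: [[0.804, 0.594, -0.001], [0.594, -0.804, 0.0], [-0.001, -0.001, -1.0]]
wrist_force: [-1.1, 0.7, -0.5]
gripper_width: 0.092
```

```bash
python3 - <<'E'
exec(open('ob.py').read())
import pickle
a=get_image('scene');b=get_image('side');a0=np.load('scene.npy')
_,_,a8=pickle.load(open('w8.pkl','rb'))
c=cam('scene');A=np.array([.5563,.0558]);th=np.radians(8);R=np.array([[np.cos(th),-np.sin(th)],[np.sin(th),np.cos(th)]])
# steel patch (bright) position in the mount top, z=46 mm, in scene and side
for n,i in (('scene',a),('side',b)):
    cc=cam(n);p=proj(cc,[*(A+R@[-.0035,.088]),.046])[0];x,y=p.astype(int)
    g=i[y-8:y+9,x-8:x+9].max(2);print(n,p);print(g[::2,::2])
# inner knob region change vs start
p=proj(c,[*A,.1])[0].astype(int);s=np.s_[p[1]-12:p[1]+4,p[0]-9:p[0]+10]
d=np.abs(a[s].astype(int)-a0[s]).max(2);print('knob diff',d.mean(),d.max())
E
```

```text
21.675 [0.5548 0.0558 0.1969] M [-0.009 -0.023  0.05 ] F [-1.1  0.7 -0.5] toolY deg -53.54 0.09199749281100925 tau6 0.0012069810691173188
scene [300.24075917 243.86162413]
[[117  93  92  92  93  93  91  94  91]
 [163 167 125 103  94  93  91  95  93]
 [104 102  56  48  46  47  48  50  75]
 [ 73  49  48  44  49  45  49  50  46]
 [ 49  45  44 158 164 164 163 164  46]
 [ 48  45  49 163 171 171 170 170  70]
 [ 38  53  44 113 120 116  96  96  56]
 [ 35  32  43  47  47  44  43  45  43]
 [ 68  35  31  42  47  45  40  48  44]]
side [227.42222202 150.15373876]
[[209 211 211 209 211 213 191 157 115]
 [212 209 215 198 155 113 208 208 117]
 [199 172 109  61  53  52  76 174 190]
 [105  76  55 188 195 189  93  71 190]
 [111  58  84 196 217 227  84  47 176]
 [106  47  64  54  62  80  54  30  92]
 [187  43  23  42  32  39  27  12  80]
 [204 143  27  17  18  21  20   6  63]
 [112 168 120  44  18  28  21  30 119]]
knob diff 11.930921052631579 30
```

Both cameras show the steel piece within 1–2 px of the predicted seat position, so I'm handing in.

```bash
python3 -c "
from plant import *
print(sign_off())"
```

```text
the job is handed in; nothing more can be done
None
```

The largest mount is clamped against the middle of the fence and the job is handed in, with the arm lifted clear at about 22 s of the 64 s. I stood it on the stage plate about 24 mm short of the fence, gripped only the outer ring and turned it about 61° clockwise, then let go and lifted away.

- **Nip:** the ring torque was steady at 0.20–0.25 N m while the mount slid. It rose sharply once the mount was home, and I stopped at about 0.66 N m, roughly 5.3 N at the finger. I could not measure the force left after release. By the task's figure it should be about 2 N.
- **Position:** after release, the steel piece in the mount's top was within 1–2 px (about 2–3 mm) of the predicted home position in both fixed cameras. The tight torque rise is the stronger evidence that it touches the fence.
- **Inner knob:** I kept the fingers clear of it. My only check was comparing its pixels before and after, which showed small differences that I put down to lighting. I did not measure the pointer itself.
- **Bystanders:** I saw none disturbed in the views on the way, but I did not measure them again at the end.
- **Mishap:** the first move call was refused for missing keys, which cost one of the 12 pictures and moved nothing.

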